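Seat a lens hood in the centring jig and lock it

ROBOT

A 6-joint arm with a two-finger parallel gripper is mounted at the origin on the work surface. World frame = base frame: x ahead of the robot, y to its left, z up, the work surface at z = 0. Lengths are in m, angles in rad, forces in N, time in s.
With the tool pointing down it reaches from about 0.35 to 0.975 m from the base axis. Payload 4.9 kg.
Tool frame: the origin (TCP) lies on the centre line of the jaws, within the pads' length; the fingertips stand 14 mm ahead of it and the grasp point (between the pads) lies 5 mm behind it; z points along the fingers, y is the line along which they close (so a half turn about z gives the same grasp; the last joint's range is limited). The gripper opens to 85 mm and grips with 20 to 120 N. Pads are 22 mm wide; open, the fingers measure 114 mm over their backs; the gripper's body (76 mm by 85 mm) begins 54 mm behind the grasp point. The pads swing forward as they close: fully open they stand 13 mm farther back than shut.
Start: joints at [-1.358, 0.053, 1.613, -0, 1.476, -0.119], TCP at [0.204, -0.591, 0.245] pointing down, gripper open.
Joint ranges: [-3.01, 3.01], [-1.01, 2.22], [0.06, 2.58], [-1.02, 4.17], [0.09, 2.62], [-3.14, 3.14]. Speed limits (rad/s): [2.57, 2.57, 3.14, 3.14, 3.14, 3.14].

INTERFACE

Orientations are given as a unit quaternion [w, x, y, z].
In Python, from plant import * gives the robot as it stands.
- The arm moves only by the tool send_rows, never from a script. Its argument "steps" is a list of rows, each an object with "translation": the shift along the tool's x, y, z in cm, a list of three; "delta_rot": the turn, a rotation vector about the tool's x, y, z in rad, a list of three; "jaw": the finger opening in cm, from 0 to 8.54. In form: [{"translation": [dx, dy, dz], "delta_rot": [rx, ry, rz], "jaw": jaw}, ...]. A call has exactly 8 rows; each row is the pose to reach, as a shift and turn from the pose commanded when the call began, along the tool's axes at that moment; what a row does not reach only later rows make up. A row lasts 1/10 s, in which the tool goes at most 50 mm and 8.59 degrees, less where a joint would pass 70% of its speed; a pose out of reach is approached as far as the arm can. A call with a gripper value outside its range is refused whole. The fingers move at their own pace and stop on an object; the grip force is fixed at half the most. Time passes only in rows, so rows that repeat a pose let the fingers close, or fill a call up. It gives the time, the measured TCP pose, the force, the opening and the grip force at its end, in the units of the state.
- state(): the state, without advancing time (a new reading comes with each control period).
- grab_frame(name): name is "scene" or "top" or "wrist"; returns a dict with "pixels" (480x640x3 uint8, blue, green, red), "range_z" (480x640 float32, m along the optical axis (not along the pixel's ray), 0 where there is no reading), "fx", "fy", "cx", "cy" (pixels), "rvec" (rotation vector, rad) and "tvec" (3), from world to camera coordinates, as OpenCV has them. Camera axes: x right, y down, z forward; pixel columns grow to the right and rows downward; lengths in m; the calibration is good to about 2 mm. A picture is of the moment at which its call begins.
- job_done(): hands the job in; it is judged then, once.
The state is a dict: "time": time; "joint_pos": joint angles; "joint_vel": joint speeds; "joint_efforts": joint torques, N m; "tool_pos": TCP position; "tool_rot": TCP orientation; "contact_force": force on the tool from outside, world axes, zero at the start; "ft_torque": the same for the moment, N m; "gripper_width": opening from 0.0 (shut) to 1.0 (fully open); "grasp_force": force on a finger pad.
Only numpy, scipy, OpenCV 4.12 (cv2) and the standard library are available. Lean on these libraries where they do the work, as an engineer would, in place of code of your own. Each camera call takes 0.05 s, during which the arm holds its last target. There are 200 camera calls.

TASK

Put the ribbed aluminium lens hood upright on the bed of the centring jig and push it into the V-shaped guides until it sits centred and fully home, finishing with a steady push of about 12 N held for about a second; the thin hood dents if it is pressed against the jig with more than 20 N. Then, with the hood left home, slide the brass keeper by its red post all the way across behind the hood and let go. Leave the other stock on the table where it is.

Things in the scene. Friction and masses are not known exactly. Their poses are not given: they have to be found in the camera images.
- hood_center (a point): centre (half-way up, 18 mm above its foot) of the lens hood: an upright ribbed aluminium cylinder 54 mm in diameter and 36 mm tall, about 65 to 125 g, closed on top by a black disc (solid to the touch); starts standing on the table left or right of the jig. Its z axis is its own axis, its yaw means nothing
- jig: the fixed centring jig. Origin: top face of its bed (8 mm above the table), on the centre line, at the nominal home of the hood's centre; x runs along the bed into the V, y across to the keeper's side, z up. The V-block with the guides is clamped in a slot: true home is at x = 0 give or take 10 mm, y = 0; no reading tells where, so feel for it. All rigid: force rises within 1 mm
- bed: flat, smooth, slippery dark steel bed of the jig, 8 mm thick, x from -125 to +90 mm, y -62 to +62 mm; axes and origin as the jig's, but on the table's surface, 8 mm lower. White line along the middle of the free part
- set_down (a point): free spot on the bed's top face, on the centre line 80 mm before the nominal home (jig x = -80 mm), where the hood can be set down
- mouth (a point): middle of the mouth between the guides, on the bed's top, 22 mm before nominal home (the real one shifts with the V-block, give or take 10 mm). Mouth 88 mm wide; two slippery aluminium rails, 12 mm thick, tops 27 mm above the bed, converge from here towards +x, each 30 degrees off the centre line. A hood that touches both is centred. Green keeper holder: jig x -64 to -30, y 63 to 81 mm, 20 mm tall
- keeper (a joint): slide of the keeper, 0 to 0.060 m: 0 is fully open, 0.060 is its end stop with the bar's tip across the lane behind the hood (starts 0 to 0.012). It moves along the jig's -y, needs about 2 N, and stays where it is left
- keeper_post (a point): point on the axis of the keeper's upright red post (12 mm in diameter, from 14 to 60 mm above the bed), 40 mm above the bed, 19.5 mm below its top. Jig x = -47 mm, y = 100 mm minus the joint value. Brass bar under it: 12 mm wide, up to 14.5 mm above the bed, from 54 mm on the post's -y side to 10 mm on its +y side
- lens: bystander: black lens, 62 mm in diameter, 50 mm tall, stands left or right of the jig, on the side away from the hood; origin at the centre of its underside
- meter: bystander: black light meter 50 x 66 x 29 mm; origin under its centre
- cap1: bystander: brass lens cap 50 mm in diameter, 12 mm high, nearest the robot; origin under its centre
- cap2: bystander: brass lens cap, same size, beyond the jig; origin under its centre
- canister: bystander: red film canister with grey lid, 35 mm in diameter, 54 mm tall; origin under its centre
- driver: bystander: screwdriver 160 mm long, lying; origin under its middle, handle to its -x

How it is judged:
On the way, in this order (a step that is already met when the one before it is completed fails the run):
1. the hood is home in the V: upright on the bed, centred within 2 mm, and pressed against the guides with 7 to 20 N for 0.3 s (x of hood_center in the frame of jig between -0.0135 and 0.0135 m and y of hood_center in the frame of jig between -0.002 and 0.002 m and z of hood_center in the frame of jig between 0.014 and 0.022 m and contact force between hood and jig between 7 and 20 N and angle between hood_center's own z axis and vertical below 0.1 rad), for 0.3 s.
2. the keeper is slid fully across while the hood is still home (x of hood_center in the frame of jig between -0.0135 and 0.0135 m and y of hood_center in the frame of jig between -0.002 and 0.002 m and z of hood_center in the frame of jig between 0.014 and 0.022 m and value of joint keeper above 0.055 m), for 0.2 s.
At the end, for the whole second after the job is handed in: The hood stands upright (within 0.1 rad) and still on the jig's bed between the guides, its centre within 2 mm of the centre line and within 13.5 mm of the nominal home position along it; the keeper is at least 55 mm across (of 60) (all of step 2 and angle between hood_center's own z axis and vertical below 0.1 rad and linear speed of hood below 0.01 m/s); the robot touches nothing.
It fails at once if the hood is pressed against the guides or keeper with more than 20 N (contact force between hood and jig above 20 N).
It fails at once if a bystander is moved by more than 15 mm (distance of any of lens, meter, cap1, cap2, canister, driver from where it was at the start of the episode above 0.015 m).
It also fails if it takes over 72 s, if anything falls off the work surface, if the arm or the gripper's body presses on something with over 40 N, if the wrist force passes 120 N, or if a joint passes its speed limit or range.

## Working session

There is one attempt and no reset: what is moved stays moved. The work goes in short steps, Python scripts to look and compute and a tool call to move; the robot and the scene stay as the last step left them, time stands still between calls to the robot, and variables do not carry over. Pictures are saved under pics/ and viewed, at most 14 in all, crops included, and the job is handed in when it is done.

Besides the shell and the picture viewer there is one more tool, called after "Emit:" as name([rows], argument=value, ...), one row to a line, values as JSON. send_rows: Moves the arm, as the interface text tells. Its arguments: {"type":"object","properties":{"steps":{"type":"array","items":{"type":"object","properties":{"translation":{"type":"array","items":{"type":"number"}},"delta_rot":{"type":"array","items":{"type":"number"}},"jaw":{"type":"number"}}}}},"required":["steps"]}

```bash
mkdir -p pics; cat > h.py <<'E'
from plant import *
import numpy as np, cv2
from scipy.spatial.transform import Rotation as R
def grab(n,fn):
    f=grab_frame(n); cv2.imwrite('pics/%s.png'%fn,f['pixels']); np.savez('pics/%s.npz'%fn,**f); return f
def px(f,u,v):
    z=float(np.median(f['range_z'][v-1:v+2,u-1:u+2])); 
    c=np.array([(u-f['cx'])/f['fx']*z,(v-f['cy'])/f['fy']*z,z])
    return cv2.Rodrigues(f['rvec'])[0].T@(c-np.ravel(f['tvec']))
def pz(f,u,v,h):
    M=cv2.Rodrigues(f['rvec'])[0]; o=-M.T@np.ravel(f['tvec'])
    d=M.T@np.array([(u-f['cx'])/f['fx'],(v-f['cy'])/f['fy'],1]); return o+d*(h-o[2])/d[2]
def ld(fn): return dict(np.load('pics/%s.npz'%fn))
def st():
    s=state(); q=s['tool_rot']; r=R.from_quat([q[1],q[2],q[3],q[0]]); return s,np.array(s['tool_pos']),r
E
python3 - <<'E'
from h import *
grab('top','top1'); grab('scene','sc1')
s,p,r=st(); print(s['time'],p,r.as_matrix().round(3),s['contact_force'],s['gripper_width'])
E
```

```text
0.1 [ 0.20347673 -0.59036974  0.24417792] [[ 0.945  0.326 -0.   ]
 [ 0.326 -0.945  0.002]
 [ 0.    -0.002 -1.   ]] [-0.11929702  0.18712403 -0.55928529] 0.9990441268984122
```

View pics/top1.png

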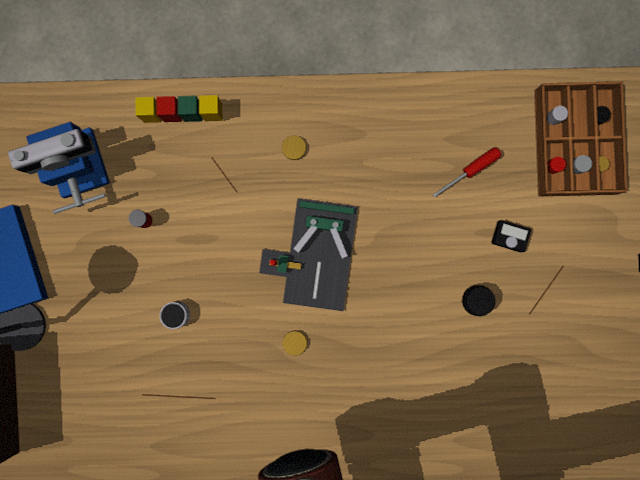

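View pics/sc1.png

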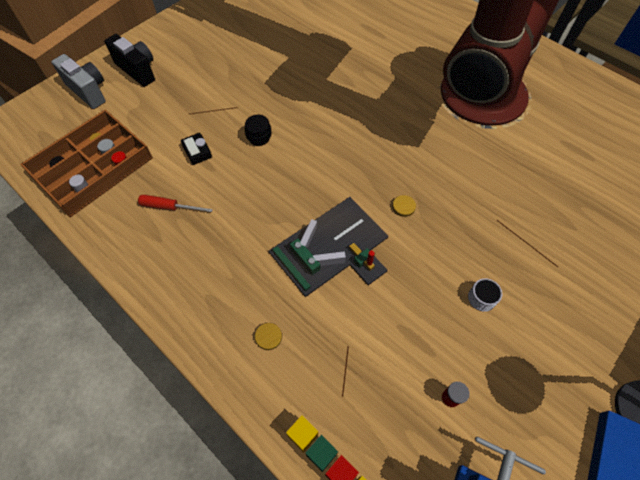

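The top view shows the hood at (174,315), the lens at (479,300), the jig's bed spanning (284-358, 198-310) and the red post near (273,262). The +x axis of the jig points up the picture.

```bash
python3 - <<'E'
from h import *
f=ld('top1')
im=f['pixels']
cv2.imwrite('pics/c1.png',cv2.resize(im[190:320,250:370],None,fx=4.6,fy=4.6,interpolation=cv2.INTER_CUBIC))
cv2.imwrite('pics/c2.png',cv2.resize(im[285:345,145:205],None,fx=8,fy=8,interpolation=cv2.INTER_CUBIC))
print('hood',px(f,174,315),'lens',px(f,479,300),'cap',px(f,295,343),'can',px(f,140,218),px(f,300,300),f['fx'])
E
```

```text
hood [0.4657818  0.29981957 0.03273924] lens [ 0.48361837 -0.3000537   0.04970336] cap [0.40334267 0.06182137 0.01121161] can [0.65814737 0.35892484 0.05490453] [0.48922081 0.05017261 0.00725855] 611.5080374483218
```

View pics/c1.png

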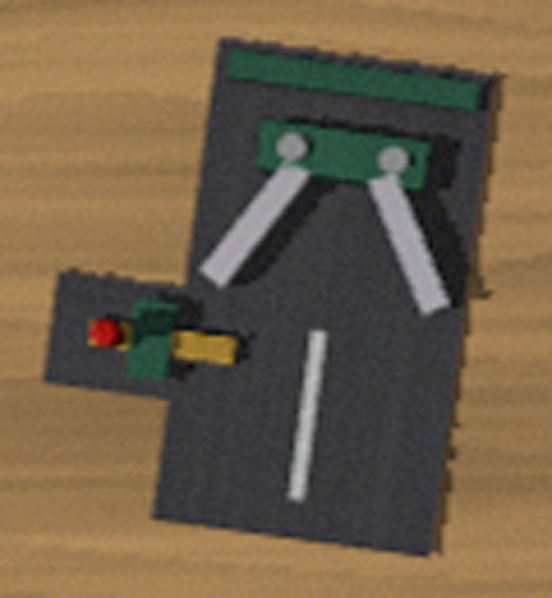

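View pics/c2.png

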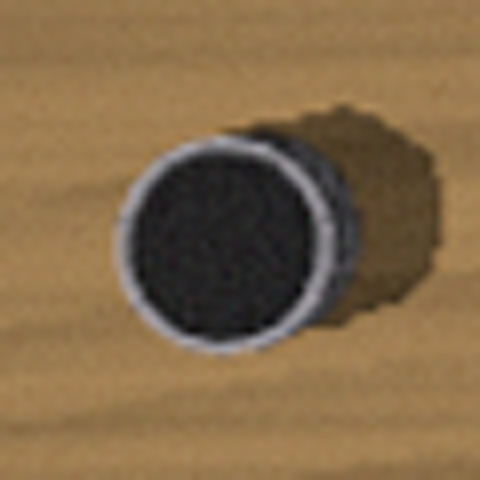

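The jig crop shows the bed corners at (222,38), (497,75), (433,555) and (153,518), with the white line from (318,332) to (297,498). The hood's top circle is centred at (224,243) in its own crop.

```bash
cat >> h.py <<'E'
E
python3 - <<'E'
from h import *
f=ld('top1')
g=lambda u,v:(250+(u+.5)/4.6-.5,190+(v+.5)/4.6-.5)
P=np.array([pz(f,*g(*c),.008)[:2] for c in [(222,38),(497,75),(433,555),(153,518)]])
L=np.array([[.09,.062],[.09,-.062],[-.125,-.062],[-.125,.062]])
a=P-P.mean(0); b=L-L.mean(0)
th=np.arctan2((b[:,0]*a[:,1]-b[:,1]*a[:,0]).sum(),(a*b).sum())
M=np.array([[np.cos(th),-np.sin(th)],[np.sin(th),np.cos(th)]])
o=P.mean(0)-M@L.mean(0)
print('jig',o,th,'res',(P-(o+L@M.T))*1e3)
for c in [(318,332),(297,498)]: print('line in jig',M.T@(pz(f,*g(*c),.008)[:2]-o))
for c in [(213,285),(434,313)]: print('rail end jig',M.T@(pz(f,*g(*c),.035)[:2]-o))
print('post jig',M.T@(pz(f,*g(104,333),.067)[:2]-o))
print('bartip jig',M.T@(pz(f,*g(237,351),.022)[:2]-o))
h=pz(f,145+224.5/8-.5,285+243.5/8-.5,.036); print('hood',h)
s=state(); print(s['tool_pos'],s['tool_rot'])
print('setdown',o+M@[-.08,0])
E
```

```text
jig [0.59886908 0.00387336] -0.15807311949754801 res [[-0.85426064 -0.6702783 ]
 [-0.5392104   0.63441033]
 [ 1.07722627 -0.06546249]
 [ 0.31624477  0.10133045]]
line in jig [-0.03383765  0.00141868]
line in jig [-0.10736166  0.00063313]
rail end jig [-0.02045452  0.04870888]
rail end jig [-0.01948168 -0.04730296]
post jig [-0.0476561   0.08963881]
bartip jig [-0.04711249  0.0350652 ]
hood [0.46615953 0.30186385 0.036     ]
[ 0.20347673 -0.59036974  0.24417792] [-9.31847808e-04  9.86267038e-01  1.65155857e-01 -5.99355482e-05]
setdown [0.51986648 0.01646661]
```

Emit:
send_rows([
  {"translation": [30.8, -25.6, 0], "delta_rot": [0, 0, 0.49], "jaw": 8.5},
  {"translation": [30.8, -25.6, 0], "delta_rot": [0, 0, 0.49], "jaw": 8.5},
  {"translation": [30.8, -25.6, 0], "delta_rot": [0, 0, 0.49], "jaw": 8.5},
  {"translation": [30.8, -25.6, 0], "delta_rot": [0, 0, 0.49], "jaw": 8.5},
  {"translation": [30.8, -25.6, 0], "delta_rot": [0, 0, 0.49], "jaw": 8.5},
  {"translation": [30.8, -25.6, 0], "delta_rot": [0, 0, 0.49], "jaw": 8.5},
  {"translation": [30.8, -25.6, 0], "delta_rot": [0, 0, 0.49], "jaw": 8.5},
  {"translation": [30.8, -25.6, 0], "delta_rot": [0, 0, 0.49], "jaw": 8.5},
])

```text
time: 0.9
tool_pos: [0.4113, -0.2474, 0.2449]
tool_rot: [-0.0, 0.997, -0.079, -0.0]
contact_force: [1.0, -0.9, 0.4]
gripper_width: 0.996
grasp_force: 0.0
```

```bash
cat >> h.py <<'E'
J=np.array([0.59886908,0.00387336]); TH=-0.158
JM=np.array([[np.cos(TH),-np.sin(TH)],[np.sin(TH),np.cos(TH)]])
def go(x,y,z):
    s,p,r=st(); t=r.inv().apply(np.array([x,y,z])-p)*100
    e=r.inv()*R.from_matrix(np.column_stack([np.r_[JM[:,0],0],np.r_[-JM[:,1],0],[0,0,-1]]))
    print('t',round(s['time'],2),'p',p.round(4),'jig',(JM.T@(p[:2]-J)).round(4),'move cm',t.round(2),'rot',e.as_rotvec().round(3),'F',np.round(s['contact_force'],2),'Fjig',(JM.T@np.array(s['contact_force'])[:2]).round(2),'w',round(s['gripper_width'],3),'g',np.round(s['grasp_force'],1))
def goj(x,y,z): go(*(J+JM@[x,y]),z)
E
python3 -c "
from h import *
go(.466,.302,.244)"
```

```text
t 0.9 p [ 0.4113 -0.2474  0.2449] jig [-0.1457 -0.2777] move cm [ -3.27 -55.11   0.1 ] rot [-0.     0.    -0.001] F [ 1.01 -0.9   0.43] Fjig [ 1.14 -0.73] w 0.996 g 0.0
```

Emit:
send_rows([
  {"translation": [-0.6, -5, 0], "delta_rot": [0, 0, 0], "jaw": 8.5},
  {"translation": [-1, -10, 0], "delta_rot": [0, 0, 0], "jaw": 8.5},
  {"translation": [-1.5, -15, 0], "delta_rot": [0, 0, 0], "jaw": 8.5},
  {"translation": [-2, -20, 0], "delta_rot": [0, 0, 0], "jaw": 8.5},
  {"translation": [-2.3, -25, 0], "delta_rot": [0, 0, 0], "jaw": 8.5},
  {"translation": [-2.6, -30, 0], "delta_rot": [0, 0, 0], "jaw": 8.5},
  {"translation": [-2.8, -34.8, 0], "delta_rot": [0, 0, 0], "jaw": 8.5},
  {"translation": [-3, -39.5, 0], "delta_rot": [0, 0, 0], "jaw": 8.5},
])

```text
time: 1.7
tool_pos: [0.4429, 0.1476, 0.2451]
tool_rot: [0.0, 0.997, -0.079, 0.0]
contact_force: [0.7, -0.6, -0.1]
gripper_width: 0.996
grasp_force: 0.0
```

Emit:
send_rows([
  {"translation": [0, -5, 1], "delta_rot": [0, 0, 0], "jaw": 8.5},
  {"translation": [-0.2, -9.9, 3], "delta_rot": [0, 0, 0], "jaw": 8.5},
  {"translation": [-0.3, -14, 5], "delta_rot": [0, 0, 0], "jaw": 8.5},
  {"translation": [-0.3, -15.6, 7], "delta_rot": [0, 0, 0], "jaw": 8.5},
  {"translation": [-0.3, -15.6, 9], "delta_rot": [0, 0, 0], "jaw": 8.5},
  {"translation": [-0.3, -15.6, 11], "delta_rot": [0, 0, 0], "jaw": 8.5},
  {"translation": [-0.3, -15.6, 12], "delta_rot": [0, 0, 0], "jaw": 8.5},
  {"translation": [-0.3, -15.6, 12], "delta_rot": [0, 0, 0], "jaw": 8.5},
])

```text
time: 2.5
tool_pos: [0.4637, 0.2992, 0.1231]
tool_rot: [0.001, 0.997, -0.079, -0.002]
contact_force: [-1.1, -0.9, -0.5]
gripper_width: 0.998
grasp_force: 0.0
```

```bash
python3 -c "
from h import *
go(.466,.302,.022)
f=grab('wrist','w1')"
```

```text
t 2.5 p [0.4637 0.2992 0.1231] jig [-0.1799  0.2704] move cm [ 0.22 -0.34 10.11] rot [ 0.002  0.004 -0.   ] F [-1.09 -0.94 -0.49] Fjig [-0.93 -1.1 ] w 0.998 g 0.0
```

View pics/w1.png

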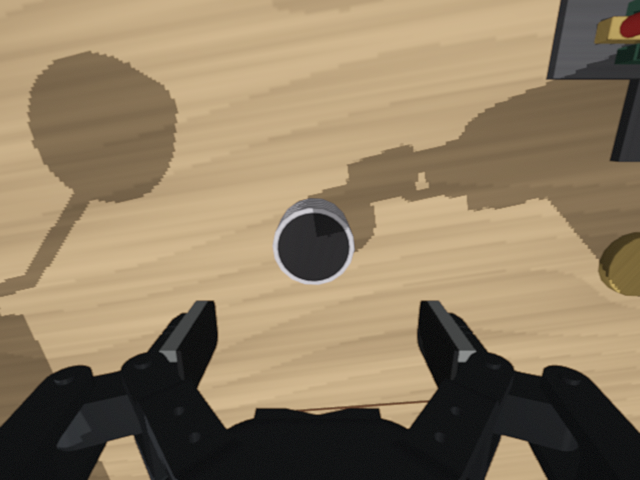

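The wrist view shows the hood's top circle centred at (314,245), between the open fingers.

```bash
python3 -c "
from h import *
f=ld('w1'); h=pz(f,314,245,.036); print(h)
go(h[0],h[1],.022)"
```

```text
[0.4680269  0.30033312 0.036     ]
t 2.55 p [0.4647 0.2996 0.1247] jig [-0.1791  0.2709] move cm [ 0.33 -0.14 10.27] rot [ 0.001  0.001 -0.   ] F [0.48 0.07 0.79] Fjig [0.47 0.14] w 0.996 g 0.0
```

Emit:
send_rows([
  {"translation": [0.3, -0.1, 3], "delta_rot": [0, 0, 0], "jaw": 8.5},
  {"translation": [0.3, -0.1, 6], "delta_rot": [0, 0, 0], "jaw": 8.5},
  {"translation": [0.3, -0.1, 9], "delta_rot": [0, 0, 0], "jaw": 8.5},
  {"translation": [0.3, -0.1, 10.6], "delta_rot": [0, 0, 0], "jaw": 8.5},
  {"translation": [0.3, -0.1, 10.7], "delta_rot": [0, 0, 0], "jaw": 8.5},
  {"translation": [0.3, -0.1, 10.7], "delta_rot": [0, 0, 0], "jaw": 6},
  {"translation": [0.3, -0.1, 10.7], "delta_rot": [0, 0, 0], "jaw": 5},
  {"translation": [0.3, -0.1, 10.7], "delta_rot": [0, 0, 0], "jaw": 5},
])

```text
time: 3.35
tool_pos: [0.4702, 0.3014, 0.021]
tool_rot: [-0.001, 0.997, -0.079, 0.002]
contact_force: [0.5, 0.1, 0.3]
gripper_width: 0.614
grasp_force: 62.7
```

Emit:
send_rows([
  {"translation": [0, 0, 0], "delta_rot": [0, 0, 0], "jaw": 5},
  {"translation": [0, 0, 0], "delta_rot": [0, 0, 0], "jaw": 5},
  {"translation": [0, 0, 0], "delta_rot": [0, 0, 0], "jaw": 5},
  {"translation": [0, 0, -1], "delta_rot": [0, 0, 0], "jaw": 5},
  {"translation": [0, 0, -3], "delta_rot": [0, 0, 0], "jaw": 5},
  {"translation": [0, 0, -6], "delta_rot": [0, 0, 0], "jaw": 5},
  {"translation": [0, 0, -8], "delta_rot": [0, 0, 0], "jaw": 5},
  {"translation": [0, 0, -8], "delta_rot": [0, 0, 0], "jaw": 5},
])

```text
time: 4.15
tool_pos: [0.4704, 0.3015, 0.1025]
tool_rot: [-0.002, 0.997, -0.079, 0.003]
contact_force: [0.9, -0.2, 0.2]
gripper_width: 0.615
grasp_force: 62.9
```

```bash
python3 -c "
from h import *
goj(-.08,0,.1)"
```

```text
t 4.15 p [0.4704 0.3015 0.1025] jig [-0.1737  0.2737] move cm [ 9.37 27.37  0.19] rot [-0.004 -0.006 -0.   ] F [ 0.89 -0.18  0.18] Fjig [ 0.91 -0.04] w 0.615 g 62.9
```

Emit:
send_rows([
  {"translation": [1.6, 4.7, 0], "delta_rot": [0, 0, 0], "jaw": 5},
  {"translation": [3.2, 9.4, 0], "delta_rot": [0, 0, 0], "jaw": 5},
  {"translation": [4.8, 14, 0], "delta_rot": [0, 0, 0], "jaw": 5},
  {"translation": [6.4, 18.7, 0], "delta_rot": [0, 0, 0], "jaw": 5},
  {"translation": [8, 23, 0], "delta_rot": [0, 0, 0], "jaw": 5},
  {"translation": [9.4, 27.4, 0], "delta_rot": [0, 0, 0], "jaw": 5},
  {"translation": [9.4, 27.4, 0], "delta_rot": [0, 0, 0], "jaw": 5},
  {"translation": [9.4, 27.4, 0], "delta_rot": [0, 0, 0], "jaw": 5},
])

```text
time: 4.95
tool_pos: [0.517, 0.0143, 0.0971]
tool_rot: [-0.0, 0.997, -0.08, -0.001]
contact_force: [0.2, 1.6, -1.3]
gripper_width: 0.619
grasp_force: 63.2
```

```bash
python3 -c "
from h import *
goj(-.08,0,.026)"
```

```text
t 4.95 p [0.517  0.0143 0.0971] jig [-0.0825 -0.0026] move cm [ 0.26 -0.26  7.11] rot [-0.     0.002 -0.003] F [ 0.23  1.56 -1.3 ] Fjig [-0.01  1.58] w 0.619 g 63.2
```

Emit:
send_rows([
  {"translation": [0.2, -0.3, 2.5], "delta_rot": [0, 0, 0], "jaw": 5},
  {"translation": [0.2, -0.3, 5], "delta_rot": [0, 0, 0], "jaw": 5},
  {"translation": [0.2, -0.3, 6], "delta_rot": [0, 0, 0], "jaw": 5},
  {"translation": [0.2, -0.3, 6.5], "delta_rot": [0, 0, 0], "jaw": 5},
  {"translation": [0.2, -0.3, 6.7], "delta_rot": [0, 0, 0], "jaw": 5},
  {"translation": [0.2, -0.3, 6.8], "delta_rot": [0, 0, 0], "jaw": 5},
  {"translation": [0.2, -0.3, 6.9], "delta_rot": [0, 0, 0], "jaw": 5},
  {"translation": [0.2, -0.3, 6.9], "delta_rot": [0, 0, 0], "jaw": 5},
])

```text
time: 5.75
tool_pos: [0.5209, 0.0176, 0.0301]
tool_rot: [0.0, 0.997, -0.079, 0.001]
contact_force: [0.5, 0.5, -0.4]
gripper_width: 0.615
grasp_force: 63.3
```

```bash
python3 -c "
from h import *
goj(-.08,0,.026)"
```

```text
t 5.75 p [0.5209 0.0176 0.0301] jig [-0.0792  0.0013] move cm [-0.08  0.13  0.41] rot [-0.    -0.001 -0.   ] F [ 0.55  0.5  -0.38] Fjig [0.46 0.58] w 0.615 g 63.3
```

Emit:
send_rows([
  {"translation": [0, 0.1, 0.1], "delta_rot": [0, 0, 0], "jaw": 5},
  {"translation": [0, 0.1, 0.15], "delta_rot": [0, 0, 0], "jaw": 5},
  {"translation": [0, 0.1, 0.2], "delta_rot": [0, 0, 0], "jaw": 5},
  {"translation": [0, 0.1, 0.2], "delta_rot": [0, 0, 0], "jaw": 5},
  {"translation": [0, 0.1, 0.2], "delta_rot": [0, 0, 0], "jaw": 5},
  {"translation": [0, 0.1, 0.2], "delta_rot": [0, 0, 0], "jaw": 5},
  {"translation": [0, 0.1, 0.2], "delta_rot": [0, 0, 0], "jaw": 5},
  {"translation": [0, 0.1, 0.2], "delta_rot": [0, 0, 0], "jaw": 5},
])

```text
time: 6.55
tool_pos: [0.5212, 0.0165, 0.0289]
tool_rot: [-0.0, 0.997, -0.079, 0.001]
contact_force: [-2.0, -0.7, 6.8]
gripper_width: 0.615
grasp_force: 64.1
```

```bash
python3 -c "
from h import *
goj(-.08,0,.026)
f=grab('wrist','w2');print(px(f,314,245))
s=state();print(s['contact_force'],s['tool_pos'])"
```

```text
t 6.55 p [0.5212 0.0165 0.0289] jig [-0.0787  0.0002] move cm [-0.13  0.02  0.29] rot [-0.    -0.002 -0.   ] F [-2.01 -0.72  6.82] Fjig [-1.88 -1.03] w 0.615 g 64.1
[0.54745753 0.01374885 0.00775869]
[-2.00315992  0.03062745  6.90448947] [0.52118149 0.01649506 0.0289431 ]
```

View pics/w2.png

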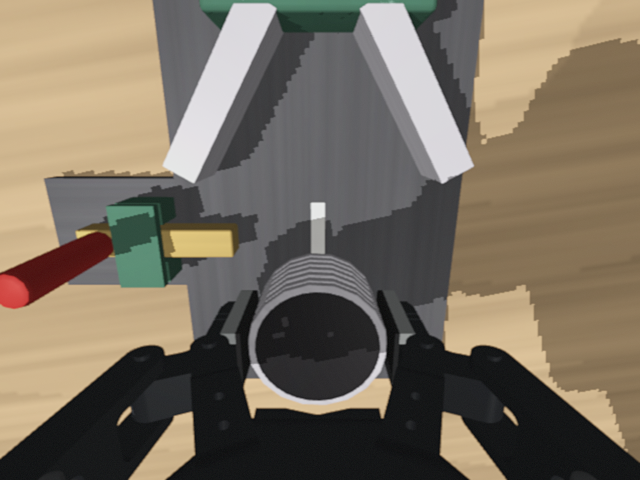

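The wrist view shows the hood standing on the bed, with its top circle at (318,347) in line with the white line at (318,225). It presses the bed with about 7 N. I'll release it and go up.

Emit:
send_rows([
  {"translation": [0, 0, -0.1], "delta_rot": [0, 0, 0], "jaw": 5},
  {"translation": [0, 0, -0.1], "delta_rot": [0, 0, 0], "jaw": 6},
  {"translation": [0, 0, -0.1], "delta_rot": [0, 0, 0], "jaw": 8},
  {"translation": [0, 0, -0.1], "delta_rot": [0, 0, 0], "jaw": 8},
  {"translation": [0, 0, -1.5], "delta_rot": [0, 0, 0], "jaw": 8},
  {"translation": [0, 0, -4.5], "delta_rot": [0, 0, 0], "jaw": 8},
  {"translation": [-2.5, 0, -6], "delta_rot": [0, 0, 0], "jaw": 7},
  {"translation": [-6, 0, -6], "delta_rot": [0, 0, 0], "jaw": 2},
])

```text
time: 7.4
tool_pos: [0.464, 0.0257, 0.092]
tool_rot: [0.0, 0.997, -0.079, 0.004]
contact_force: [-0.2, -0.1, 0.4]
gripper_width: 0.668
grasp_force: 0.0
```

```bash
python3 -c "
from h import *
f=ld('w2');h=pz(f,318,347,.044);print('hoodjig',JM.T@(h[:2]-J))
for c in [(318,205),(318,250)]: print('line',JM.T@(pz(f,*c,.008)[:2]-J))
for c in [(180,173),(457,172)]: print('railend',JM.T@(pz(f,*c,.035)[:2]-J))
f=grab('wrist','w3');g=cv2.cvtColor(f['pixels'],cv2.COLOR_BGR2GRAY)
goj(-.15,.0,.032)"
```

```text
hoodjig [-0.08103907 -0.00011015]
line [-0.03379022 -0.00012255]
line [-0.05464432 -0.00015832]
railend [-0.01687818  0.04811448]
railend [-0.01644633 -0.04846738]
t 7.45 p [0.4563 0.0271 0.0878] jig [-0.1444  0.0006] move cm [-0.54  0.06  5.58] rot [-0.     0.003  0.   ] F [ 0.11  1.75 -2.99] Fjig [-0.16  1.75] w 0.581 g 0.0
```

View pics/w3.png

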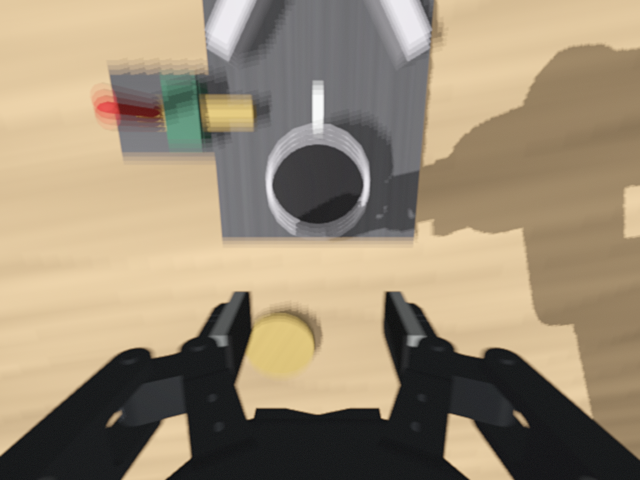

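The hood stands at jig (-0.081, 0), upright and free. Next I close the jaws and go down behind it.

Emit:
send_rows([
  {"translation": [0, 0, 0], "delta_rot": [0, 0, 0], "jaw": 0},
  {"translation": [0, 0, 0], "delta_rot": [0, 0, 0], "jaw": 0},
  {"translation": [0, 0, 1], "delta_rot": [0, 0, 0], "jaw": 0},
  {"translation": [0, 0, 2.5], "delta_rot": [0, 0, 0], "jaw": 0},
  {"translation": [0, 0, 4.5], "delta_rot": [0, 0, 0], "jaw": 0},
  {"translation": [0, 0, 5.8], "delta_rot": [0, 0, 0], "jaw": 0},
  {"translation": [0, 0, 5.8], "delta_rot": [0, 0, 0], "jaw": 0},
  {"translation": [0, 0, 5.8], "delta_rot": [0, 0, 0], "jaw": 0},
])

```text
time: 8.25
tool_pos: [0.4611, 0.0261, 0.0291]
tool_rot: [0.0, 0.997, -0.079, -0.0]
contact_force: [0.0, 0.4, 0.7]
gripper_width: -0.003
grasp_force: 0.0
```

```bash
python3 -c "
from h import *
goj(-.05,.0,.028)"
```

```text
t 8.25 p [0.4611 0.0261 0.0291] jig [-0.1396  0.0002] move cm [8.96 0.02 0.1 ] rot [ 0.     0.001 -0.   ] F [0.02 0.4  0.71] Fjig [-0.05  0.4 ] w -0.003 g 0.0
```

Emit:
send_rows([
  {"translation": [1, 0, 0], "delta_rot": [0, 0, 0], "jaw": 0},
  {"translation": [1.5, 0, 0.1], "delta_rot": [0, 0, 0], "jaw": 0},
  {"translation": [1.9, 0, 0.1], "delta_rot": [0, 0, 0], "jaw": 0},
  {"translation": [2.4, 0, 0.1], "delta_rot": [0, 0, 0], "jaw": 0},
  {"translation": [2.9, 0, 0.1], "delta_rot": [0, 0, 0], "jaw": 0},
  {"translation": [3.4, 0, 0.1], "delta_rot": [0, 0, 0], "jaw": 0},
  {"translation": [3.9, 0, 0.1], "delta_rot": [0, 0, 0], "jaw": 0},
  {"translation": [4.4, 0, 0.1], "delta_rot": [0, 0, 0], "jaw": 0},
])

```text
time: 9.05
tool_pos: [0.5047, 0.0191, 0.0283]
tool_rot: [-0.0, 0.997, -0.079, -0.0]
contact_force: [-0.3, 0.0, 0.5]
gripper_width: 0.002
grasp_force: 0.2
```

Emit:
send_rows([
  {"translation": [0.5, 0, 0], "delta_rot": [0, 0, 0], "jaw": 0},
  {"translation": [1, 0, 0], "delta_rot": [0, 0, 0], "jaw": 0},
  {"translation": [1.5, 0, 0], "delta_rot": [0, 0, 0], "jaw": 0},
  {"translation": [2, 0, 0], "delta_rot": [0, 0, 0], "jaw": 0},
  {"translation": [2.5, 0, 0], "delta_rot": [0, 0, 0], "jaw": 0},
  {"translation": [3, 0, 0], "delta_rot": [0, 0, 0], "jaw": 0},
  {"translation": [3.4, 0, 0], "delta_rot": [0, 0, 0], "jaw": 0},
  {"translation": [3.7, 0, 0], "delta_rot": [0, 0, 0], "jaw": 0},
])

```text
time: 9.85
tool_pos: [0.5413, 0.0133, 0.0283]
tool_rot: [-0.0, 0.997, -0.079, 0.0]
contact_force: [-0.4, -0.0, 0.2]
gripper_width: 0.001
grasp_force: 0.2
```

```bash
python3 -c "
from h import *
goj(-.05,.0,.028);f=grab('wrist','w4')"
```

```text
t 9.85 p [0.5413 0.0133 0.0283] jig [-0.0584  0.0002] move cm [0.84 0.02 0.03] rot [-0. -0. -0.] F [-0.45 -0.01  0.21] Fjig [-0.44 -0.08] w 0.001 g 0.2
```

View pics/w4.png

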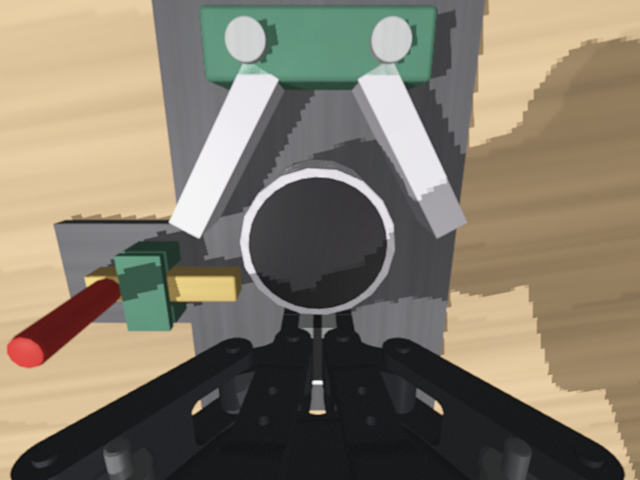

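The hood is being pushed along the lane, centre (318,241), with rail ends near (187,228) and (450,229) and the keeper bar clear to its left.

```bash
python3 -c "
from h import *
f=ld('w4');print('hood',JM.T@(pz(f,318,241,.044)[:2]-J))
for c in [(187,228),(450,229)]: print('railend',JM.T@(pz(f,*c,.035)[:2]-J))
for c in [(204,237),(437,237),(279,82),(358,82)]: print('inner',JM.T@(pz(f,*c,.035)[:2]-J))"
```

```text
hood [-1.82746065e-02 -2.44705168e-05]
railend [-0.01624051  0.04761744]
railend [-0.01652419 -0.04812004]
inner [-0.01966105  0.0417635 ]
inner [-0.01957713 -0.04370423]
inner [0.03254842 0.01259219]
inner [ 0.03257465 -0.01282562]
```

Emit:
send_rows([
  {"translation": [0.3, 0, 0], "delta_rot": [0, 0, 0], "jaw": 0},
  {"translation": [0.6, 0, 0], "delta_rot": [0, 0, 0], "jaw": 0},
  {"translation": [0.9, 0, 0], "delta_rot": [0, 0, 0], "jaw": 0},
  {"translation": [1.1, 0, 0], "delta_rot": [0, 0, 0], "jaw": 0},
  {"translation": [1.3, 0, 0], "delta_rot": [0, 0, 0], "jaw": 0},
  {"translation": [1.4, 0, 0], "delta_rot": [0, 0, 0], "jaw": 0},
  {"translation": [1.5, 0, 0], "delta_rot": [0, 0, 0], "jaw": 0},
  {"translation": [1.6, 0, 0], "delta_rot": [0, 0, 0], "jaw": 0},
])

```text
time: 10.7
tool_pos: [0.5567, 0.0108, 0.0283]
tool_rot: [-0.0, 0.997, -0.079, -0.0]
contact_force: [-0.1, 1.0, 0.1]
gripper_width: 0.0
grasp_force: 0.2
```

Emit:
send_rows([
  {"translation": [0.02, 0, 0], "delta_rot": [0, 0, 0], "jaw": 0},
  {"translation": [0.04, 0, 0], "delta_rot": [0, 0, 0], "jaw": 0},
  {"translation": [0.06, 0, 0], "delta_rot": [0, 0, 0], "jaw": 0},
  {"translation": [0.08, 0, 0], "delta_rot": [0, 0, 0], "jaw": 0},
  {"translation": [0.1, 0, 0], "delta_rot": [0, 0, 0], "jaw": 0},
  {"translation": [0.1, 0, 0], "delta_rot": [0, 0, 0], "jaw": 0},
  {"translation": [0.1, 0, 0], "delta_rot": [0, 0, 0], "jaw": 0},
  {"translation": [0.1, 0, 0], "delta_rot": [0, 0, 0], "jaw": 0},
])

```text
time: 11.5
tool_pos: [0.5577, 0.0107, 0.0283]
tool_rot: [-0.0, 0.997, -0.079, 0.0]
contact_force: [0.3, -0.2, 0.8]
gripper_width: -0.002
grasp_force: 0.1
```

Emit:
send_rows([
  {"translation": [0.03, 0, 0], "delta_rot": [0, 0, 0], "jaw": 0},
  {"translation": [0.06, 0, 0], "delta_rot": [0, 0, 0], "jaw": 0},
  {"translation": [0.09, 0, 0], "delta_rot": [0, 0, 0], "jaw": 0},
  {"translation": [0.12, 0, 0], "delta_rot": [0, 0, 0], "jaw": 0},
  {"translation": [0.12, 0, 0], "delta_rot": [0, 0, 0], "jaw": 0},
  {"translation": [0.12, 0, 0], "delta_rot": [0, 0, 0], "jaw": 0},
  {"translation": [0.12, 0, 0], "delta_rot": [0, 0, 0], "jaw": 0},
  {"translation": [0.12, 0, 0], "delta_rot": [0, 0, 0], "jaw": 0},
])

```text
time: 12.3
tool_pos: [0.5589, 0.0105, 0.0283]
tool_rot: [0.0, 0.997, -0.079, 0.0]
contact_force: [-0.1, 0.2, -1.2]
gripper_width: 0.001
grasp_force: 0.0
```

```bash
python3 -c "
from h import *
goj(-.04,.0,.028)"
```

```text
t 12.3 p [0.5589 0.0105 0.0283] jig [-0.0405  0.0002] move cm [0.05 0.02 0.03] rot [ 0. -0. -0.] F [-0.1   0.19 -1.19] Fjig [-0.13  0.17] w 0.001 g 0.0
```

Emit:
send_rows([
  {"translation": [0.03, 0, 0], "delta_rot": [0, 0, 0], "jaw": 0},
  {"translation": [0.06, 0, 0], "delta_rot": [0, 0, 0], "jaw": 0},
  {"translation": [0.09, 0, 0], "delta_rot": [0, 0, 0], "jaw": 0},
  {"translation": [0.1, 0, 0], "delta_rot": [0, 0, 0], "jaw": 0},
  {"translation": [0.1, 0, 0], "delta_rot": [0, 0, 0], "jaw": 0},
  {"translation": [0.1, 0, 0], "delta_rot": [0, 0, 0], "jaw": 0},
  {"translation": [0.1, 0, 0], "delta_rot": [0, 0, 0], "jaw": 0},
  {"translation": [0.1, 0, 0], "delta_rot": [0, 0, 0], "jaw": 0},
])

```text
time: 13.1
tool_pos: [0.5598, 0.0104, 0.0283]
tool_rot: [0.0, 0.997, -0.079, 0.0]
contact_force: [-0.4, 0.1, -0.5]
gripper_width: 0.001
grasp_force: 0.1
```

Emit:
send_rows([
  {"translation": [0.03, 0, 0], "delta_rot": [0, 0, 0], "jaw": 0},
  {"translation": [0.06, 0, 0], "delta_rot": [0, 0, 0], "jaw": 0},
  {"translation": [0.09, 0, 0], "delta_rot": [0, 0, 0], "jaw": 0},
  {"translation": [0.1, 0, 0], "delta_rot": [0, 0, 0], "jaw": 0},
  {"translation": [0.1, 0, 0], "delta_rot": [0, 0, 0], "jaw": 0},
  {"translation": [0.1, 0, 0], "delta_rot": [0, 0, 0], "jaw": 0},
  {"translation": [0.1, 0, 0], "delta_rot": [0, 0, 0], "jaw": 0},
  {"translation": [0.1, 0, 0], "delta_rot": [0, 0, 0], "jaw": 0},
])

```text
time: 13.9
tool_pos: [0.5609, 0.0102, 0.0283]
tool_rot: [0.0, 0.997, -0.079, 0.0]
contact_force: [-0.5, 0.1, -0.0]
gripper_width: -0.001
grasp_force: 0.0
```

Emit:
send_rows([
  {"translation": [0.03, 0, 0], "delta_rot": [0, 0, 0], "jaw": 0},
  {"translation": [0.06, 0, 0], "delta_rot": [0, 0, 0], "jaw": 0},
  {"translation": [0.09, 0, 0], "delta_rot": [0, 0, 0], "jaw": 0},
  {"translation": [0.1, 0, 0], "delta_rot": [0, 0, 0], "jaw": 0},
  {"translation": [0.1, 0, 0], "delta_rot": [0, 0, 0], "jaw": 0},
  {"translation": [0.1, 0, 0], "delta_rot": [0, 0, 0], "jaw": 0},
  {"translation": [0.1, 0, 0], "delta_rot": [0, 0, 0], "jaw": 0},
  {"translation": [0.1, 0, 0], "delta_rot": [0, 0, 0], "jaw": 0},
])

```text
time: 14.7
tool_pos: [0.5618, 0.01, 0.0283]
tool_rot: [-0.0, 0.997, -0.079, 0.0]
contact_force: [-0.4, 0.1, -0.3]
gripper_width: 0.001
grasp_force: 0.1
```

Emit:
send_rows([
  {"translation": [0.03, 0, 0], "delta_rot": [0, 0, 0], "jaw": 0},
  {"translation": [0.06, 0, 0], "delta_rot": [0, 0, 0], "jaw": 0},
  {"translation": [0.09, 0, 0], "delta_rot": [0, 0, 0], "jaw": 0},
  {"translation": [0.1, 0, 0], "delta_rot": [0, 0, 0], "jaw": 0},
  {"translation": [0.1, 0, 0], "delta_rot": [0, 0, 0], "jaw": 0},
  {"translation": [0.1, 0, 0], "delta_rot": [0, 0, 0], "jaw": 0},
  {"translation": [0.1, 0, 0], "delta_rot": [0, 0, 0], "jaw": 0},
  {"translation": [0.1, 0, 0], "delta_rot": [0, 0, 0], "jaw": 0},
])

```text
time: 15.5
tool_pos: [0.5628, 0.0099, 0.0283]
tool_rot: [0.0, 0.997, -0.079, 0.0]
contact_force: [0.1, 0.1, -0.4]
gripper_width: 0.001
grasp_force: 0.0
```

Emit:
send_rows([
  {"translation": [0.03, 0, 0], "delta_rot": [0, 0, 0], "jaw": 0},
  {"translation": [0.06, 0, 0], "delta_rot": [0, 0, 0], "jaw": 0},
  {"translation": [0.09, 0, 0], "delta_rot": [0, 0, 0], "jaw": 0},
  {"translation": [0.1, 0, 0], "delta_rot": [0, 0, 0], "jaw": 0},
  {"translation": [0.1, 0, 0], "delta_rot": [0, 0, 0], "jaw": 0},
  {"translation": [0.1, 0, 0], "delta_rot": [0, 0, 0], "jaw": 0},
  {"translation": [0.1, 0, 0], "delta_rot": [0, 0, 0], "jaw": 0},
  {"translation": [0.1, 0, 0], "delta_rot": [0, 0, 0], "jaw": 0},
])

```text
time: 16.3
tool_pos: [0.5632, 0.0098, 0.0282]
tool_rot: [0.0, 0.997, -0.079, -0.001]
contact_force: [-5.0, 0.6, 2.7]
gripper_width: 0.005
grasp_force: 2.6
```

```bash
python3 -c "
from h import *
goj(-.04,.0,.028);
f=grab('wrist','w5')
im=f['pixels'];cv2.imwrite('pics/c5.png',cv2.resize(im[60:360,140:500],None,fx=2,fy=2,interpolation=cv2.INTER_CUBIC))"
```

```text
t 16.3 p [0.5632 0.0098 0.0282] jig [-0.0361  0.0002] move cm [-0.39  0.02  0.02] rot [ 0.     0.001 -0.   ] F [-4.98  0.6   2.69] Fjig [-5.02 -0.19] w 0.005 g 2.6
```

View pics/c5.png

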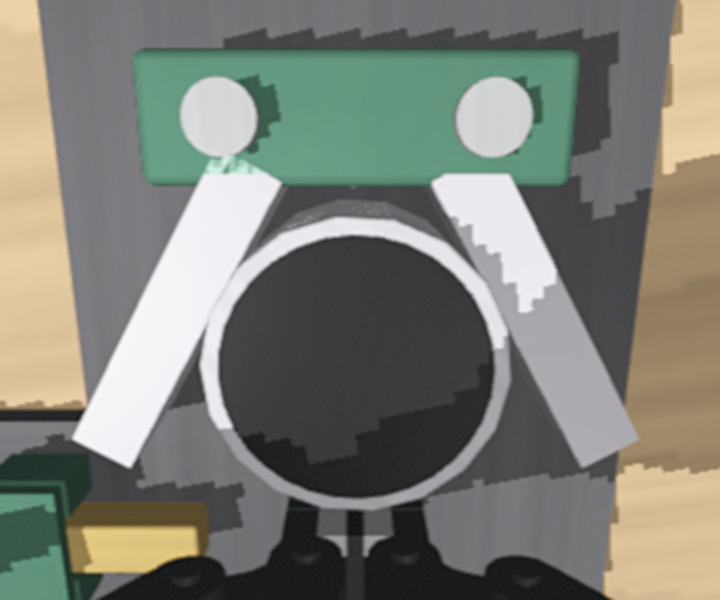

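Contact on both rails: the force is 5 N and the hood sits symmetrically in the V (circle centre about (356,362) in the crop, rails touching on both sides). I'll raise the push gently.

Emit:
send_rows([
  {"translation": [0.01, 0, 0], "delta_rot": [0, 0, 0], "jaw": 0},
  {"translation": [0.02, 0, 0], "delta_rot": [0, 0, 0], "jaw": 0},
  {"translation": [0.03, 0, 0], "delta_rot": [0, 0, 0], "jaw": 0},
  {"translation": [0.04, 0, 0], "delta_rot": [0, 0, 0], "jaw": 0},
  {"translation": [0.04, 0, 0], "delta_rot": [0, 0, 0], "jaw": 0},
  {"translation": [0.04, 0, 0], "delta_rot": [0, 0, 0], "jaw": 0},
  {"translation": [0.04, 0, 0], "delta_rot": [0, 0, 0], "jaw": 0},
  {"translation": [0.04, 0, 0], "delta_rot": [0, 0, 0], "jaw": 0},
])

```text
time: 17.15
tool_pos: [0.5632, 0.0097, 0.0282]
tool_rot: [0.0, 0.997, -0.079, -0.001]
contact_force: [-6.7, 0.4, 5.2]
gripper_width: 0.001
grasp_force: 3.4
```

Emit:
send_rows([
  {"translation": [0.01, 0, -0.01], "delta_rot": [0, 0, 0], "jaw": 0},
  {"translation": [0.02, 0, -0.02], "delta_rot": [0, 0, 0], "jaw": 0},
  {"translation": [0.03, 0, -0.03], "delta_rot": [0, 0, 0], "jaw": 0},
  {"translation": [0.04, 0, -0.03], "delta_rot": [0, 0, 0], "jaw": 0},
  {"translation": [0.04, 0, -0.03], "delta_rot": [0, 0, 0], "jaw": 0},
  {"translation": [0.04, 0, -0.03], "delta_rot": [0, 0, 0], "jaw": 0},
  {"translation": [0.04, 0, -0.03], "delta_rot": [0, 0, 0], "jaw": 0},
  {"translation": [0.04, 0, -0.03], "delta_rot": [0, 0, 0], "jaw": 0},
])

```text
time: 17.95
tool_pos: [0.5633, 0.0098, 0.0282]
tool_rot: [-0.0, 0.997, -0.079, -0.002]
contact_force: [-7.9, -0.3, 4.6]
gripper_width: -0.001
grasp_force: 3.6
```

Emit:
send_rows([
  {"translation": [0.02, 0, -0.01], "delta_rot": [0, 0, 0], "jaw": 0},
  {"translation": [0.04, 0, -0.02], "delta_rot": [0, 0, 0], "jaw": 0},
  {"translation": [0.06, 0, -0.03], "delta_rot": [0, 0, 0], "jaw": 0},
  {"translation": [0.07, 0, -0.03], "delta_rot": [0, 0, 0], "jaw": 0},
  {"translation": [0.07, 0, -0.03], "delta_rot": [0, 0, 0], "jaw": 0},
  {"translation": [0.07, 0, -0.03], "delta_rot": [0, 0, 0], "jaw": 0},
  {"translation": [0.07, 0, -0.03], "delta_rot": [0, 0, 0], "jaw": 0},
  {"translation": [0.07, 0, -0.03], "delta_rot": [0, 0, 0], "jaw": 0},
])

```text
time: 18.75
tool_pos: [0.5633, 0.0098, 0.0282]
tool_rot: [-0.0, 0.997, -0.079, -0.003]
contact_force: [-9.3, 0.5, 5.4]
gripper_width: -0.0
grasp_force: 4.5
```

Emit:
send_rows([
  {"translation": [0.02, 0, -0.01], "delta_rot": [0, 0, 0], "jaw": 0},
  {"translation": [0.04, 0, -0.03], "delta_rot": [0, 0, 0], "jaw": 0},
  {"translation": [0.06, 0, -0.04], "delta_rot": [0, 0, 0], "jaw": 0},
  {"translation": [0.08, 0, -0.05], "delta_rot": [0, 0, 0], "jaw": 0},
  {"translation": [0.1, 0, -0.05], "delta_rot": [0, 0, 0], "jaw": 0},
  {"translation": [0.1, 0, -0.05], "delta_rot": [0, 0, 0], "jaw": 0},
  {"translation": [0.1, 0, -0.05], "delta_rot": [0, 0, 0], "jaw": 0},
  {"translation": [0.1, 0, -0.05], "delta_rot": [0, 0, 0], "jaw": 0},
])

```text
time: 19.55
tool_pos: [0.5633, 0.0098, 0.0282]
tool_rot: [-0.0, 0.997, -0.079, -0.004]
contact_force: [-11.7, 0.5, 4.8]
gripper_width: 0.001
grasp_force: 5.6
```

```bash
python3 -c "
from h import *
goj(-.04,.0,.028)"
```

```text
t 19.55 p [0.5633 0.0098 0.0282] jig [-0.036   0.0002] move cm [-0.4   0.02  0.03] rot [0.    0.008 0.   ] F [-11.75   0.55   4.77] Fjig [-11.69  -1.31] w 0.001 g 5.6
```

Emit:
send_rows([
  {"translation": [0, 0, 0], "delta_rot": [0, 0, 0], "jaw": 0},
  {"translation": [0, 0, 0], "delta_rot": [0, 0, 0], "jaw": 0},
  {"translation": [0, 0, 0], "delta_rot": [0, 0, 0], "jaw": 0},
  {"translation": [0, 0, 0], "delta_rot": [0, 0, 0], "jaw": 0},
  {"translation": [0, 0, 0], "delta_rot": [0, 0, 0], "jaw": 0},
  {"translation": [0, 0, 0], "delta_rot": [0, 0, 0], "jaw": 0},
  {"translation": [0, 0, 0], "delta_rot": [0, 0, 0], "jaw": 0},
  {"translation": [0, 0, 0], "delta_rot": [0, 0, 0], "jaw": 0},
])

```text
time: 20.35
tool_pos: [0.5633, 0.0097, 0.0282]
tool_rot: [-0.0, 0.997, -0.079, -0.004]
contact_force: [-11.3, 0.4, 6.3]
gripper_width: -0.001
grasp_force: 5.6
```

Emit:
send_rows([
  {"translation": [-0.1, 0, 0], "delta_rot": [0, 0, 0], "jaw": 0},
  {"translation": [-0.2, 0, 0], "delta_rot": [0, 0, 0], "jaw": 0},
  {"translation": [-0.3, 0, 0], "delta_rot": [0, 0, 0], "jaw": 0},
  {"translation": [-0.5, 0, 0], "delta_rot": [0, 0, 0], "jaw": 0},
  {"translation": [-1.2, 0, 0], "delta_rot": [0, 0, 0], "jaw": 0},
  {"translation": [-2.5, 0, 0], "delta_rot": [0, 0, 0], "jaw": 0},
  {"translation": [-4, 0, 0], "delta_rot": [0, 0, 0], "jaw": 0},
  {"translation": [-4.5, 0, -4], "delta_rot": [0, 0, 0], "jaw": 0},
])

```text
time: 21.15
tool_pos: [0.5159, 0.0172, 0.0641]
tool_rot: [-0.0, 0.997, -0.079, -0.006]
contact_force: [-0.5, 0.7, -0.8]
gripper_width: -0.001
grasp_force: 0.0
```

Emit:
send_rows([
  {"translation": [0, 0, -4], "delta_rot": [0, 0, 0], "jaw": 0},
  {"translation": [0, 0, -7], "delta_rot": [0, 0, 0], "jaw": 0},
  {"translation": [0, -4, -7], "delta_rot": [0, 0, 0], "jaw": 0},
  {"translation": [0, -8, -7], "delta_rot": [0, 0, 0], "jaw": 0},
  {"translation": [0, -9, -7], "delta_rot": [0, 0, 0], "jaw": 0},
  {"translation": [0, -9, -7], "delta_rot": [0, 0, 0], "jaw": 0},
  {"translation": [0, -9, -7], "delta_rot": [0, 0, 0], "jaw": 0},
  {"translation": [0, -9, -7], "delta_rot": [0, 0, 0], "jaw": 0},
])

```text
time: 21.95
tool_pos: [0.5358, 0.1043, 0.1391]
tool_rot: [0.0, 0.997, -0.08, -0.0]
contact_force: [-0.3, 0.1, -0.4]
gripper_width: 0.003
grasp_force: 0.0
```

```bash
python3 -c "
from h import *
goj(-.047,.12,.14)
f=grab('wrist','w6')"
```

```text
t 21.95 p [0.5358 0.1043 0.1391] jig [-0.0781  0.0892] move cm [ 3.1  -3.08 -0.09] rot [ 0.     0.    -0.001] F [-0.28  0.14 -0.37] Fjig [-0.3   0.09] w 0.003 g 0.0
```

View pics/w6.png

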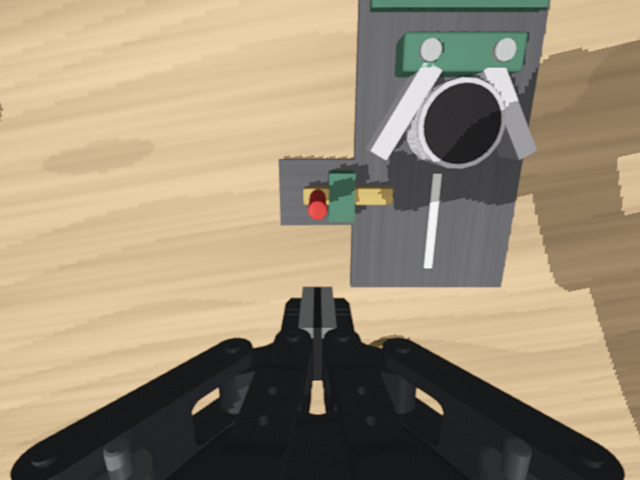

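The hood is still home in the V. The post's top is at (317,211).

```bash
python3 -c "
from h import *
f=ld('w6');q=JM.T@(pz(f,317,211,.0675)[:2]-J);print('post',q)
c=pz(f,460,121,.044);print('hood',JM.T@(c[:2]-J))
goj(-.047,.122,.05)"
```

```text
post [-0.0474062   0.08922528]
hood [0.0034506  0.00182048]
t 22.0 p [0.5359 0.1042 0.1392] jig [-0.078   0.0892] move cm [ 3.1  -3.29  8.92] rot [ 0.     0.    -0.002] F [-0.47  0.42  0.07] Fjig [-0.53  0.34] w 0.001 g 0.0
```

Emit:
send_rows([
  {"translation": [1.5, -3.3, 0], "delta_rot": [0, 0, 0], "jaw": 0},
  {"translation": [3.1, -3.3, 0], "delta_rot": [0, 0, 0], "jaw": 0},
  {"translation": [3.1, -3.3, 3], "delta_rot": [0, 0, 0], "jaw": 0},
  {"translation": [3.1, -3.3, 6], "delta_rot": [0, 0, 0], "jaw": 0},
  {"translation": [3.1, -3.3, 8], "delta_rot": [0, 0, 0], "jaw": 0},
  {"translation": [3.1, -3.3, 8.9], "delta_rot": [0, 0, 0], "jaw": 0},
  {"translation": [3.1, -3.3, 8.9], "delta_rot": [0, 0, 0], "jaw": 0},
  {"translation": [3.1, -3.3, 8.9], "delta_rot": [0, 0, 0], "jaw": 0},
])

```text
time: 22.8
tool_pos: [0.5726, 0.1327, 0.0514]
tool_rot: [-0.0, 0.997, -0.079, 0.001]
contact_force: [-0.1, 0.3, 0.1]
gripper_width: -0.002
grasp_force: 0.0
```

Emit:
send_rows([
  {"translation": [0, 0.4, 0], "delta_rot": [0, 0, 0], "jaw": 0},
  {"translation": [0, 0.8, 0], "delta_rot": [0, 0, 0], "jaw": 0},
  {"translation": [0, 1.3, 0], "delta_rot": [0, 0, 0], "jaw": 0},
  {"translation": [0, 1.8, 0], "delta_rot": [0, 0, 0], "jaw": 0},
  {"translation": [0, 2.3, 0], "delta_rot": [0, 0, 0], "jaw": 0},
  {"translation": [0, 2.8, 0], "delta_rot": [0, 0, 0], "jaw": 0},
  {"translation": [0, 3, 0], "delta_rot": [0, 0, 0], "jaw": 0},
  {"translation": [0, 3, 0], "delta_rot": [0, 0, 0], "jaw": 0},
])

```text
time: 23.6
tool_pos: [0.5669, 0.1029, 0.0503]
tool_rot: [0.0, 0.997, -0.079, -0.0]
contact_force: [-0.2, 0.1, 0.1]
gripper_width: 0.001
grasp_force: 0.0
```

```bash
python3 -c "
from h import *
goj(-.047,.06,.05)
f=grab('top','t7');f=grab('wrist','w7');cv2.imwrite('pics/c7.png',f['pixels'])"
```

```text
t 23.6 p [0.5669 0.1029 0.0503] jig [-0.0471  0.0927] move cm [0.01 3.27 0.03] rot [ 0.     0.    -0.001] F [-0.18  0.07  0.09] Fjig [-0.18  0.04] w 0.001 g 0.0
```

View pics/c7.png

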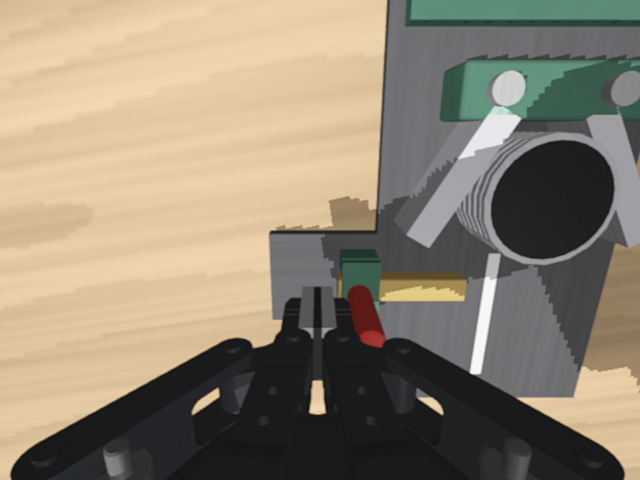

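The post leans against the fingers' right side and the bar has come out, with its tip at (465,287). I keep pushing.

Emit:
send_rows([
  {"translation": [0, 0.5, 0], "delta_rot": [0, 0, 0], "jaw": 0},
  {"translation": [0, 1, 0], "delta_rot": [0, 0, 0], "jaw": 0},
  {"translation": [0, 1.5, 0], "delta_rot": [0, 0, 0], "jaw": 0},
  {"translation": [0, 2, 0], "delta_rot": [0, 0, 0], "jaw": 0},
  {"translation": [0, 2.4, 0], "delta_rot": [0, 0, 0], "jaw": 0},
  {"translation": [0, 2.7, 0], "delta_rot": [0, 0, 0], "jaw": 0},
  {"translation": [0, 2.9, 0], "delta_rot": [0, 0, 0], "jaw": 0},
  {"translation": [0, 3, 0], "delta_rot": [0, 0, 0], "jaw": 0},
])

```text
time: 24.5
tool_pos: [0.5623, 0.0735, 0.0504]
tool_rot: [0.0, 0.997, -0.079, -0.0]
contact_force: [-0.7, 2.1, -0.8]
gripper_width: -0.0
grasp_force: 0.8
```

```bash
python3 -c "
from h import *
goj(-.047,.06,.05)"
```

```text
t 24.5 p [0.5623 0.0735 0.0504] jig [-0.0471  0.063 ] move cm [0.01 0.3  0.04] rot [ 0.  0. -0.] F [-0.72  2.12 -0.78] Fjig [-1.05  1.98] w -0.0 g 0.8
```

Moving with 2 N friction, not at the stop yet. I advance in small steps until the stop is felt.

Emit:
send_rows([
  {"translation": [0, 0.05, 0], "delta_rot": [0, 0, 0], "jaw": 0},
  {"translation": [0, 0.1, 0], "delta_rot": [0, 0, 0], "jaw": 0},
  {"translation": [0, 0.15, 0], "delta_rot": [0, 0, 0], "jaw": 0},
  {"translation": [0, 0.2, 0], "delta_rot": [0, 0, 0], "jaw": 0},
  {"translation": [0, 0.25, 0], "delta_rot": [0, 0, 0], "jaw": 0},
  {"translation": [0, 0.3, 0], "delta_rot": [0, 0, 0], "jaw": 0},
  {"translation": [0, 0.3, 0], "delta_rot": [0, 0, 0], "jaw": 0},
  {"translation": [0, 0.3, 0], "delta_rot": [0, 0, 0], "jaw": 0},
])

```text
time: 25.3
tool_pos: [0.5619, 0.0707, 0.0504]
tool_rot: [0.0, 0.997, -0.079, 0.0]
contact_force: [-1.2, 1.0, -0.3]
gripper_width: 0.005
grasp_force: 0.6
```

Emit:
send_rows([
  {"translation": [0, 0.05, 0], "delta_rot": [0, 0, 0], "jaw": 0},
  {"translation": [0, 0.1, 0], "delta_rot": [0, 0, 0], "jaw": 0},
  {"translation": [0, 0.15, 0], "delta_rot": [0, 0, 0], "jaw": 0},
  {"translation": [0, 0.2, 0], "delta_rot": [0, 0, 0], "jaw": 0},
  {"translation": [0, 0.25, 0], "delta_rot": [0, 0, 0], "jaw": 0},
  {"translation": [0, 0.3, 0], "delta_rot": [0, 0, 0], "jaw": 0},
  {"translation": [0, 0.3, 0], "delta_rot": [0, 0, 0], "jaw": 0},
  {"translation": [0, 0.3, 0], "delta_rot": [0, 0, 0], "jaw": 0},
])

```text
time: 26.1
tool_pos: [0.5617, 0.07, 0.0505]
tool_rot: [-0.002, 0.997, -0.079, 0.0]
contact_force: [1.5, 9.7, -1.5]
gripper_width: -0.001
grasp_force: 5.1
```

The stop is felt at 9.7 N. I back off and look.

Emit:
send_rows([
  {"translation": [0, -0.2, 0], "delta_rot": [0, 0, 0], "jaw": 0},
  {"translation": [0, -0.6, 0], "delta_rot": [0, 0, 0], "jaw": 0},
  {"translation": [0, -2, 0], "delta_rot": [0, 0, 0], "jaw": 0},
  {"translation": [0, -3, -3], "delta_rot": [0, 0, 0], "jaw": 0},
  {"translation": [0, -3, -7], "delta_rot": [0, 0, 0], "jaw": 0},
  {"translation": [-3, -3, -9], "delta_rot": [0, 0, 0], "jaw": 0},
  {"translation": [-4, -3, -9], "delta_rot": [0, 0, 0], "jaw": 0},
  {"translation": [-4, -3, -9], "delta_rot": [0, 0, 0], "jaw": 0},
])

```text
time: 26.9
tool_pos: [0.5259, 0.1043, 0.1404]
tool_rot: [0.0, 0.997, -0.079, 0.0]
contact_force: [0.2, -0.5, -0.5]
gripper_width: 0.001
grasp_force: 0.0
```

```bash
python3 -c "
from h import *
goj(-.047,.06,.05)
f=grab('wrist','w8')"
```

```text
t 26.9 p [0.5259 0.1043 0.1404] jig [-0.0878  0.0876] move cm [4.08 2.77 9.04] rot [ 0.    -0.001  0.001] F [ 0.15 -0.52 -0.52] Fjig [ 0.23 -0.49] w 0.001 g 0.0
```

View pics/w8.png

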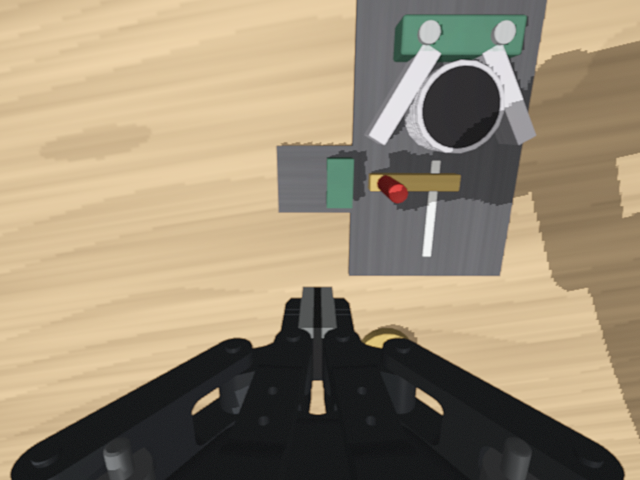

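The hood (460,107) is home in the V, the keeper bar's tip at (460,183) lies across the lane behind it, and the arm is clear.

```bash
python3 -c "
from h import *
f=ld('w8');print(JM.T@(pz(f,398,190,.0675)[:2]-J),JM.T@(pz(f,460,107,.044)[:2]-J))
print(job_done())"
```

```text
[-0.0448177   0.04053086] [0.00200052 0.00094669]
the job is handed in; nothing more can be done
None
```

I handed the job in at about 27 s, with no verdict shown: the hood is home in the V after a push of about 12 N held for over a second, the keeper is across to its end stop (about 59 of 60 mm by camera), and the arm is clear.

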